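Peel the top drip tray off the stuck stack and hold it under the bowl on the lathe

TASK

The bowl on the lathe is about to be oiled, and the nested drip trays have stuck together: take the top tray by one corner and peel it off, raising that corner first while the opposite corner still sits in the stack, so that the rest of the stack stays standing where it is. Carry the tray to the lathe and hold it level close under the bowl, with the bowl's underside over the inside of the tray from rim to foot, clear of the lathe and never touching the bowl, and leave the gouge, the tool rest and the wax tin alone. Finish while still holding the tray there in the air: do not put it down or let go.

Things in the scene. Friction and masses are not known exactly. Their poses are not given: they have to be found in the camera images.
- tray: top tray of the stack, loose, grey plastic, open-topped, 280 (x) x 200 (y) x 40 mm, 130 to 230 g. Origin: centre of its underside, z up. Corners cut at 45 degrees, 36 mm off each side. Upright rim 9 mm thick all round, 24 to 40 mm above the origin; neck and floor below nest in the next tray. It sticks: a straight pull needs 7 to 11 N plus its weight for the first 8 mm, one corner about half
- stack: the six nested trays left below, one loose lump of 1.3 kg on the bench; same outline, x and y axes as the top tray. Origin: centre of its underside. Its rim's top is 120 mm above the origin, rims 16 mm apart; the top tray's origin sits at 96 and its rim's top at 136 mm. All rims lie on one another, flush outside: fingertips over 16 mm below the top would pinch the next tray too
- tray_corner0 (a point): top of the top tray's rim, mid-thickness, in the middle of the cut corner on its -x +y side (119 and 79 mm from the tray's centre along x and y); the rim there is straight for 51 mm, at 45 degrees to x and y. The opposite corner is tray_corner2.
- tray_corner1 (a point): top of the top tray's rim, mid-thickness, in the middle of the cut corner on its -x -y side (119 and 79 mm from the tray's centre along x and y); the rim there is straight for 51 mm, at 45 degrees to x and y. The opposite corner is tray_corner3.
- tray_corner2 (a point): top of the top tray's rim, mid-thickness, in the middle of the cut corner on its +x -y side (119 and 79 mm from the tray's centre along x and y); the rim there is straight for 51 mm, at 45 degrees to x and y. The opposite corner is tray_corner0.
- tray_corner3 (a point): top of the top tray's rim, mid-thickness, in the middle of the cut corner on its +x +y side (119 and 79 mm from the tray's centre along x and y); the rim there is straight for 51 mm, at 45 degrees to x and y. The opposite corner is tray_corner1.
- lathe: bench woodturning lathe, fixed. Origin: on the bench, under the middle of the bowl; y along the spindle, bowl's mouth to +y. Bed x -62 to 62, y -420 to 280 mm, top 95 mm above the bench, free beyond the bowl. Headstock x -90 to 90, y -400 to -160, 355 mm high. Chuck 103 mm in diameter, y -135 to -40 mm, axis 275 mm high. Motor x 95 to 245, y -400 to -230, 160 mm high
- bowl: the turned wooden bowl held by its foot in the lathe's chuck, fixed, axis horizontal along the lathe's y, 275 mm above the bench. Origin: on its axis at mid-depth. Mouth (rim) 150 mm in diameter at y = +37.5 mm, narrowing to the 68 mm foot at y = -37.5 mm.
- bowl_rim_low (a point): lowest point of the bowl's rim, 200 mm above the bench, 105 mm above the lathe's bed
- bowl_foot_low (a point): lowest point of the bowl's foot, at the chuck, 241 mm above the bench, 75 mm from bowl_rim_low along the lathe's -y
- gouge: bystander: turning gouge, 470 mm long, wooden handle 32 mm thick, lying on the bench; origin at the handle's end on its axis, x along it to the steel tip
- toolrest: bystander: the lathe's T-shaped tool rest, 200 mm bar with a 110 mm stem to its -y, 25 mm high, lying on the bench; origin under the middle of the bar
- wax_tin: bystander: round tin, 84 mm in diameter, 45 mm high, on the bench; origin at the centre of its underside

How it is judged (in metres and radians):
On the way:
1. one corner of the top tray is raised at least 15 mm out of the stack while the opposite corner still sits in it (risen less than 8 mm) (((z of tray_corner0 in the frame of stack above 0.151 m and z of tray_corner2 in the frame of stack below 0.144 m and contact force between the fingers and tray above 0.5 N) or (z of tray_corner1 in the frame of stack above 0.151 m and z of tray_corner3 in the frame of stack below 0.144 m and contact force between the fingers and tray above 0.5 N) or (z of tray_corner2 in the frame of stack above 0.151 m and z of tray_corner0 in the frame of stack below 0.144 m and contact force between the fingers and tray above 0.5 N) or (z of tray_corner3 in the frame of stack above 0.151 m and z of tray_corner1 in the frame of stack below 0.144 m and contact force between the fingers and tray above 0.5 N))), for 0.2 s.
At the end, for the whole second after the job is handed in: Tray held still in the fingers, touching neither lathe nor stack, within 8 degrees of level, its rim 5 to 65 mm below the bowl's rim; low points of bowl rim and foot within 115 mm (along) and 75 mm (across) of the tray's centre; rest of the stack upright on the bench, moved under 30 mm (x of bowl_rim_low in the frame of tray between -0.115 and 0.115 m and y of bowl_rim_low in the frame of tray between -0.075 and 0.075 m and x of bowl_foot_low in the frame of tray between -0.115 and 0.115 m and y of bowl_foot_low in the frame of tray between -0.075 and 0.075 m and z of bowl_rim_low in the frame of tray between 0.045 and 0.105 m and angle between tray's own z axis and vertical below 0.14 rad and contact force between the fingers and tray above 1 N and contact force between tray and lathe below 0.2 N and contact force between tray and stack below 0.2 N and linear speed of tray below 0.02 m/s and angle between stack's own z axis and vertical below 0.03 rad and height (world z) of stack below 0.005 m and distance of stack from where it was at the start of the episode below 0.03 m); the arm keeps its last pose, push and grip.
It fails at once if the rest of the stack is lifted with the tray, tipped or shoved (risen over 10 mm, tilted over 0.08 rad or moved over 40 mm) (height (world z) of stack above 0.01 m or angle between stack's own z axis and vertical above 0.08 rad or distance of stack from where it was at the start of the episode above 0.04 m).
It fails at once if the bowl is touched (over 1 N) (contact force between anything else and bowl above 1 N).
It fails at once if a bystander is moved more than 20 mm (distance of any of gouge, toolrest, wax_tin from where it was at the start of the episode above 0.02 m).
It also fails if it takes over 48 s, if anything falls off the work surface, if the arm or the gripper's body presses on something with over 40 N, if the wrist force passes 120 N, or if a joint passes its speed limit or range.

ROBOT

A 7-joint arm with a two-finger parallel gripper is mounted at the origin on the work surface. World frame = base frame: x ahead of the robot, y to its left, z up, the work surface at z = 0. Lengths are in mm, angles in rad, forces in N, time in s.
With the tool pointing down it reaches from about 400 to 925 mm from the base axis. Payload 4.1 kg.
Tool frame: the origin (TCP) lies midway between the tips of the shut fingers; the grasp point (between the pads) lies 19 mm behind it; z points along the fingers, y is the line along which they close (so a half turn about z gives the same grasp; the last joint's range is limited). The gripper opens to 85 mm and grips with 20 to 120 N. Pads are 22 mm wide; open, the fingers measure 114 mm over their backs; the gripper's body (76 mm by 85 mm) begins 54 mm behind the grasp point. The pads swing forward as they close: fully open they stand 13 mm farther back than shut.
Start: joints at [-1.297, 0.398, 0.045, 1.537, -0.019, 1.207, -0.051], TCP at [236.727, 605.395, 231.347] pointing down, gripper open.
Joint ranges: [-2.82, 2.82], [-0.49, 2.23], [-1.37, 1.46], [0, 2.46], [-1.36, 4.5], [0.23, 2], [-2.94, 2.94]. Speed limits (rad/s): [2.57, 2.57, 3.14, 3.14, 3.14, 3.14, 3.14].

INTERFACE

Orientations are given as a rotation vector (axis times angle).
In Python, from plant import manip gives the robot as it stands.
- The arm moves only by the tool play_rows, never from a script. Its argument "commands" is a list of rows, each an object with "travel": the shift along the world's x, y, z in m, a list of three; "turn": the turn, a rotation vector about the world's x, y, z in rad, a list of three; "grip": the opening, from 0 (shut) to 1 (fully open). A call has 1 to 20 rows; each row is the pose to reach, as a shift and turn from the pose commanded when the call began; what a row does not reach only later rows make up. A row lasts 1/12 s, in which the tool goes at most 41.7 mm and 7.16 degrees, less where a joint would pass 70% of its speed; a pose out of reach is approached as far as the arm can. A call with a gripper value outside its range is refused whole. The fingers move at their own pace and stop on an object; "newtons" is the grip in N (left out, the last holds). Time passes only in rows, so rows that repeat a pose let the fingers close. It gives the time, the measured TCP pose, the force, the opening and the grip force at its end, in the units of the state.
- manip.state(): the state, without advancing time (a new reading comes with each control period).
- manip.camera(name): name is "scene" or "top"; returns a dict with "img" (384x512x3 uint8, blue, green, red), "intrinsics" (3x3 intrinsics, pixels), "T" (4x4, takes a point from camera to world coordinates). Camera axes: x right, y up, looking along -z (the intrinsics and any distortion apply to the point x, -y, -z); pixel columns grow to the right and rows downward; lengths in mm; the calibration is good to about 2 mm. A picture is of the moment at which its call begins. There is no depth.
- manip.hand_in(): hands the job in; it is judged then, once.
The state is a dict: "time_s": time; "joint_pos": joint angles; "qvel": joint speeds; "effort": joint torques, N m; "position": TCP position; "eef_rot": TCP orientation; "contact_force": force on the tool from outside, world axes, zero at the start; "moment": the same for the moment, N m; "opening": finger opening in mm; "finger_force": force on a finger pad.
Only numpy, scipy, OpenCV 4.12 (cv2) and the standard library are available. Lean on these libraries where they do the work, as an engineer would, in place of code of your own. Each camera call takes 0.05 s, during which the arm holds its last target. There are 200 camera calls.

## Working session

There is one attempt and no reset: what is moved stays moved. The work goes in short steps, Python scripts to look and compute and a tool call to move; the robot and the scene stay as the last step left them, time stands still between calls to the robot, and variables do not carry over. Pictures are saved under pics/ and viewed, at most 13 in all, crops included, and the job is handed in when it is done.

Besides the shell and the picture viewer there is one more tool, called after "Call:" by a JSON object that holds its "op" and its "data". play_rows: Moves the arm, as the interface text tells. Its arguments: {"type":"object","properties":{"commands":{"type":"array","items":{"type":"object","properties":{"travel":{"type":"array","items":{"type":"number"}},"turn":{"type":"array","items":{"type":"number"}},"grip":{"type":"number"}}}},"newtons":{"type":"number"}},"required":["commands"]}

```bash
ls; mkdir -p pics
python3 - <<'E'
from plant import manip
import cv2,numpy as np
for n in("scene","top"):
    c=manip.camera(n); cv2.imwrite(f"pics/{n}0.png",c["img"]); print(n,c["intrinsics"],c["T"].round(4) if hasattr(c["T"],'round') else c["T"], c.keys())
    np.savez(f"{n}0.npz",**{k:np.array(v) for k,v in c.items()})
print(manip.state())
E
```

```text
pics
scene [[401.43504029   0.         257.67675915]
 [  0.         401.43504029 191.33428563]
 [  0.           0.           1.        ]] [[ 8.8810000e-01 -3.8530000e-01  2.5060000e-01  9.2376910e+02]
 [ 4.5970000e-01  7.4990000e-01 -4.7570000e-01 -6.4335810e+02]
 [-4.6000000e-03  5.3770000e-01  8.4310000e-01  1.3272206e+03]
 [ 0.0000000e+00  0.0000000e+00  0.0000000e+00  1.0000000e+00]] dict_keys(['img', 'intrinsics', 'T'])
top [[350.44317285   0.         255.0911484 ]
 [  0.         350.44317285 192.11890497]
 [  0.           0.           1.        ]] [[ 1.4900000e-02  9.7610000e-01 -2.1670000e-01  3.5490640e+02]
 [-9.9990000e-01  1.3300000e-02 -8.7000000e-03 -2.9153400e+01]
 [-5.6000000e-03  2.1680000e-01  9.7620000e-01  1.1876894e+03]
 [ 0.0000000e+00  0.0000000e+00  0.0000000e+00  1.0000000e+00]] dict_keys(['img', 'intrinsics', 'T'])
{'time_s': 0.1, 'joint_pos': array([-1.29698779,  0.399136  ,  0.04503105,  1.53774401, -0.01869934,
        1.20691855, -0.05071266]), 'qvel': array([-0.00122272, -0.00156593,  0.00178113, -0.00282567, -0.00044849,
       -0.00192866,  0.00059924]), 'effort': array([ 3.21228756e-03, -4.76268411e+01,  1.37006857e+00, -2.54950744e+01,
        1.18867104e-02,  5.03004296e-03, -1.43013887e-05]), 'position': array([236.5171879 , 604.82852537, 230.36008616]), 'eef_rot': array([-5.82020316e-01, -3.08699417e+00,  2.78359161e-03]), 'contact_force': array([ 0.74335752, -0.35160515,  0.57974617]), 'moment': array([-0.02807634,  0.0003843 , -0.02580028]), 'finger_force': 0.0, 'opening': 85.84690689317846}
```

View pics/scene0.png

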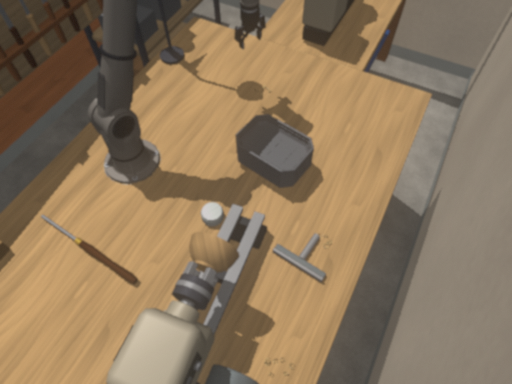

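View pics/top0.png

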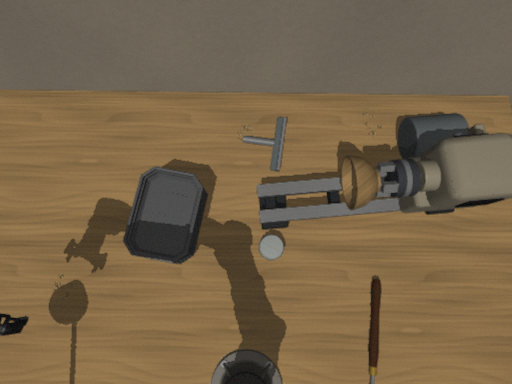

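Scene picture: the dark tray stack is at about (274,150), the bowl at (212,250), the tin at (212,213), the tool rest at (302,258) and the gouge at (90,250). Top picture: tray at (165,215), bowl at (358,183), tin at (271,247), tool rest at (275,143), with the bowl mouth facing left (+y).

```bash
cat > h.py <<'E'
import numpy as np,cv2
def ray(c,uv):
    K=c["intrinsics"];T=c["T"]
    x=np.linalg.solve(K,np.array([uv[0],uv[1],1.])); d=T[:3,:3]@np.array([x[0],-x[1],-x[2]])
    return T[:3,3],d/np.linalg.norm(d)
def plane(c,uv,z):
    o,d=ray(c,uv); return o+d*(z-o[2])/d[2]
def tri(c1,p1,c2,p2):
    o1,d1=ray(c1,p1);o2,d2=ray(c2,p2)
    s=np.linalg.lstsq(np.c_[d1,-d2],o2-o1,rcond=None)[0]
    a=o1+s[0]*d1;b=o2+s[1]*d2
    return (a+b)/2,np.linalg.norm(a-b)
def proj(c,P):
    T=c["T"];p=T[:3,:3].T@(np.array(P)-T[:3,3]);p=c["intrinsics"]@np.array([p[0],-p[1],-p[2]]);return p[:2]/p[2]
E
python3 - <<'E'
import numpy as np,cv2
s=np.load("scene0.npz")["img"];t=np.load("top0.npz")["img"]
def crop(im,x,y,w,h,W=400,H=300):
    r=cv2.resize(im[y:y+h,x:x+w],(W,H),interpolation=cv2.INTER_CUBIC)
    r=cv2.convertScaleAbs(r,alpha=1.6,beta=20)
    for i in range(0,w,10): cv2.putText(r,str(x+i) if i%20==0 else "",(i*W//w,9),0,.32,(0,255,255),1); cv2.line(r,(i*W//w,10),(i*W//w,14),(0,255,255),1)
    for i in range(0,h,10): cv2.putText(r,str(y+i),(0,i*H//h+4),0,.32,(0,255,255),1)
    return r
o=np.vstack([np.hstack([crop(s,220,100,120,90),crop(t,105,155,120,90,400,300)]),np.hstack([crop(s,150,200,120,90),crop(t,310,140,120,90)])])
cv2.imwrite("pics/crops0.png",o)
E
```

```text
(no output)
```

View pics/crops0.png

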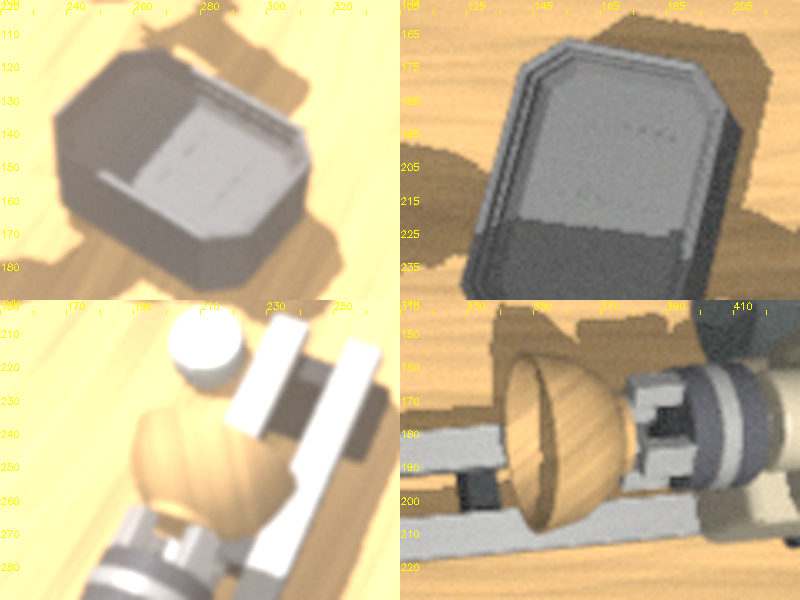

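Run:
```python
from h import *
s=dict(np.load("scene0.npz"));t=dict(np.load("top0.npz"))
S=lambda x,y:(220+x/3.3333,100+y/3.3333); T=lambda x,y:(105+(x-400)/3.3333,155+y/3.3333)
for a,b in [((305,130),(520,70)),((310,160),(568,40)),((248,236),(697,68)),((205,240),(725,105))]:
    P,e=tri(s,S(*a),t,T(*b)); print(P.round(0),round(e,1), plane(t,T(*b),136).round(0))
print("left",plane(t,T(462,290),136).round(0))
B=lambda x,y:(310+(x-400)/3.3333,140+(y-300)/3.3333)
for b in [(522,352),(540,532)]: print("rim",plane(t,B(*b),275).round(0))
SB=lambda x,y:(150+x/3.3333,200+(y-300)/3.3333)
for a,b in [((135,430),(522,352))[::1],((293,490),(522,352)),((135,440),(540,532))]: print(tri(s,SB(*a),t,B(*b)))
for b in [(400,425),(505,425)]+[(400,558),(500,550),(695,538)]: print("bed",plane(t,B(*b),95).round(0))
# tin, gouge, rest
print("tin",plane(t,(271,246),45),"rest bar",plane(t,(284,118),25),plane(t,(275,170),25),"stem",plane(t,(244,140),25),"gouge",plane(t,(377,281),16))
# contours of gray dark tray in top
im=t["img"];hsv=cv2.cvtColor(im,cv2.COLOR_BGR2HSV)
m=((hsv[...,1]<60)).astype(np.uint8)*255; m[:,:100]=0;m[:,230:]=0;m[:150]=0;m[280:]=0
c=max(cv2.findContours(m,0,2)[0],key=cv2.contourArea); print(cv2.approxPolyDP(c,3,True)[:,0].tolist())
```

```text
[640. 342. 124.] 4.7 [635. 336. 136.]
[666. 294. 137.] 3.3 [665. 293. 136.]
[644. 174. 124.] 4.2 [639. 171. 136.]
[606. 145. 131.] 2.5 [604. 143. 136.]
left [430. 371. 136.]
rim [ 663. -269.  275.]
rim [ 514. -277.  275.]
(array([ 590.79401225, -280.53279315,  386.79788761]), np.float64(106.89432369666379))
(array([ 662.58543823, -269.40766292,  274.8228491 ]), np.float64(1.07434431442958))
(array([ 514.40202414, -283.88696106,  258.02297735]), np.float64(6.597601997969594))
bed [ 648. -196.   95.]
bed [ 649. -297.   95.]
bed [ 519. -193.   95.]
bed [ 527. -287.   95.]
bed [ 541. -472.   95.]
tin [431.07917701 -72.9669044   45.        ] rest bar [ 885.02987437 -117.77626307   25.        ] [692.02858112 -86.2042489   25.        ] stem [800.15942519  23.01199233  25.        ] gouge [ 325.78979826 -417.56347455   16.        ]
[[154, 167], [141, 175], [123, 240], [132, 254], [181, 262], [193, 253], [207, 194], [193, 173]]
```

Call:
{"op": "play_rows", "data": {"commands": [{"travel": [0.03, -0.04, 0], "turn": [0, 0, 0.11], "grip": 1}, {"travel": [0.06, -0.08, 0], "turn": [0, 0, 0.22], "grip": 1}, {"travel": [0.09, -0.12, 0], "turn": [0, 0, 0.33], "grip": 1}, {"travel": [0.12, -0.16, 0], "turn": [0, 0, 0.44], "grip": 1}, {"travel": [0.145, -0.2, 0], "turn": [0, 0, 0.55], "grip": 1}, {"travel": [0.165, -0.23, 0], "turn": [0, 0, 0.66], "grip": 0.8}, {"travel": [0.176, -0.248, -0.01], "turn": [0, 0, 0.77], "grip": 0.6}, {"travel": [0.176, -0.248, -0.03], "turn": [0, 0, 0.88], "grip": 0.4}, {"travel": [0.176, -0.248, -0.04], "turn": [0, 0, 0.965], "grip": 0.4}, {"travel": [0.176, -0.248, -0.04], "turn": [0, 0, 0.965], "grip": 0.4}, {"travel": [0.176, -0.248, -0.04], "turn": [0, 0, 0.965], "grip": 0.4}], "newtons": 80}}

```text
time_s: 1.02
position: [412.2, 357.3, 190.8]
eef_rot: [0.913, -3.004, 0.0]
contact_force: [-0.3, -0.2, 0.4]
opening: 34.2
finger_force: 0.0
```

```bash
cat > look.py <<'E'
import sys
from plant import manip
from h import *
def crop(im,x,y,w,h,W=400,H=300):
    r=cv2.resize(im[y:y+h,x:x+w],(W,H),interpolation=cv2.INTER_CUBIC)
    r=cv2.convertScaleAbs(r,alpha=1.6,beta=20)
    for i in range(0,w,10): cv2.putText(r,str(x+i) if i%20==0 else "",(i*W//w,9),0,.32,(0,255,255),1)
    for i in range(0,h,10): cv2.putText(r,str(y+i),(0,i*H//h+4),0,.32,(0,255,255),1)
    return r
n=sys.argv[1]; a=list(map(int,sys.argv[2:]))
s=manip.camera("scene");t=manip.camera("top")
for k,c in(("scene",s),("top",t)): np.savez(f"{k}{n}.npz",**c)
cv2.imwrite(f"pics/c{n}.png",np.hstack([crop(s["img"],*a[:4],400,a[3]*400//a[2]),crop(t["img"],*a[4:],400,a[3]*400//a[2])]))
st=manip.state()
for k in("time_s","position","eef_rot","contact_force","moment","finger_force","opening","joint_pos"):print(k,np.round(st[k],3))
E
python3 look.py 1 215 60 120 150 90 150 120 150
python3 -c "
from h import *
t=dict(np.load('top1.npz'));s=dict(np.load('scene1.npz'))
for z in(136,180):print(proj(t,(413,357,z)),proj(s,(413,357,z)))"
```

```text
time_s 1.117
position [412.464 358.745 192.079]
eef_rot [-9.170e-01  3.004e+00  2.000e-03]
contact_force [0.176 0.657 0.108]
moment [ 0.052 -0.034 -0.016]
finger_force 0.0
opening 34.056
joint_pos [-0.82   0.248  0.031  1.834 -0.009  1.058  1.378]
[127.59305165 247.97600569] [260.60865065 114.83282067]
[122.02801642 247.03163541] [260.62576928 106.98165068]
```

View pics/c1.png

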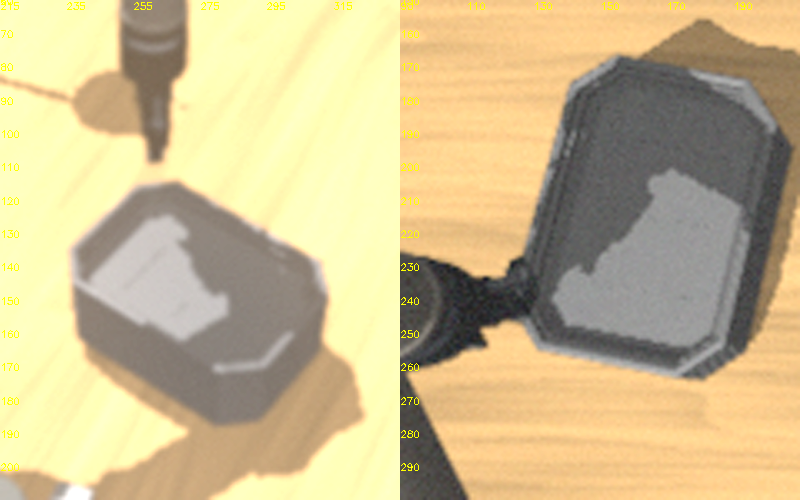

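Scene crop: the gripper tip is at (262,108), and the tray's near cut corner has its outer midpoint at about (262,115). In the top crop that corner's outer midpoint is at about (128,248).

```bash
python3 -c "
from h import *
t=dict(np.load('top1.npz'));s=dict(np.load('scene1.npz'))
P,e=tri(s,(262.3,117),t,(129,247.5));print(P,e)
print(plane(s,(262.3,117),136),plane(t,(129,247.5),136))
V=[(154.7,167),(141,175.5),(123.3,241),(132.3,254.3),(181,263-1),(193,252)]
for v in V: print(v,plane(t,v,136).round())
# outline fit from other scene vertices
for a in [(305,130),(310,160),(248,236),(205,240),(57,117),(118,52),(158,47)]:
    print(plane(s,(220+a[0]/3.333,100+a[1]/3.333),136).round())
"
```

```text
[416.83703218 360.1104299  121.04793781] 4.434975860631902
[424.33394128 349.6855608  136.        ] [414.46070724 352.93653389 136.        ]
(154.7, 167) [665. 296. 136.]
(141, 175.5) [637. 336. 136.]
(123.3, 241) [433. 372. 136.]
(132.3, 254.3) [395. 341. 136.]
(181, 262) [374. 195. 136.]
(193, 252) [404. 162. 136.]
[644. 335. 136.]
[666. 297. 136.]
[648. 168. 136.]
[608. 142. 136.]
[380. 221. 136.]
[396. 344. 136.]
[435. 373. 136.]
```

Call:
{"op": "play_rows", "data": {"commands": [{"travel": [0.004, -0.0035, -0.015], "turn": [0, 0, 0], "grip": 0.4}, {"travel": [0.004, -0.0035, -0.03], "turn": [0, 0, 0], "grip": 0.4}, {"travel": [0.004, -0.0035, -0.045], "turn": [0, 0, 0], "grip": 0.4}, {"travel": [0.004, -0.0035, -0.055], "turn": [0, 0, 0], "grip": 0.4}, {"travel": [0.004, -0.0035, -0.062], "turn": [0, 0, 0], "grip": 0.4}, {"travel": [0.004, -0.0035, -0.068], "turn": [0, 0, 0], "grip": 0.4}, {"travel": [0.004, -0.0035, -0.068], "turn": [0, 0, 0], "grip": 0.4}]}}

```text
time_s: 1.7
position: [416.2, 354.0, 122.6]
eef_rot: [0.917, -3.003, 0.001]
contact_force: [0.7, -0.2, 0.9]
opening: 33.8
finger_force: 0.0
```

```bash
python3 look.py 2 235 70 60 75 100 210 60 75
```

```text
time_s 1.8
position [416.953 354.33  123.773]
eef_rot [-9.170e-01  3.004e+00  1.000e-03]
contact_force [-0.396  0.425  0.065]
moment [ 0.06  -0.029  0.056]
finger_force 0.0
opening 34.017
joint_pos [-0.808  0.325  0.031  1.901 -0.013  0.915  1.392]
```

View pics/c2.png

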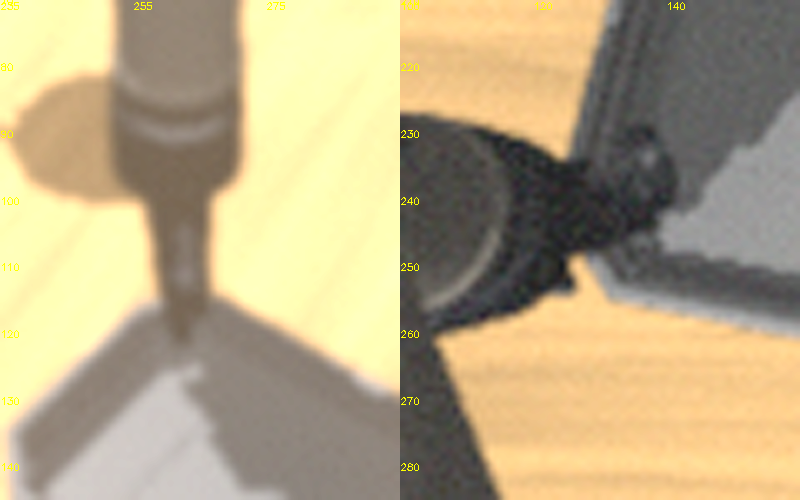

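The inner finger is inside the tray (scene about (262,120)), centred on the cut corner, and the outer finger is outside the rim. Closing now.

Call:
{"op": "play_rows", "data": {"commands": [{"travel": [0, 0, 0], "turn": [0, 0, 0], "grip": 0.2}, {"travel": [0, 0, 0], "turn": [0, 0, 0], "grip": 0.1}, {"travel": [0, 0, 0], "turn": [0, 0, 0], "grip": 0}, {"travel": [0, 0, 0], "turn": [0, 0, 0], "grip": 0}, {"travel": [0, 0, 0], "turn": [0, 0, 0], "grip": 0}, {"travel": [0, 0, 0], "turn": [0, 0, 0], "grip": 0}, {"travel": [0, 0, 0], "turn": [0, 0, 0], "grip": 0}, {"travel": [0, 0, 0], "turn": [0, 0, 0], "grip": 0}], "newtons": 90}}

```text
time_s: 2.47
position: [416.3, 355.7, 124.4]
eef_rot: [-0.919, 3.003, 0.004]
contact_force: [-2.8, 2.4, 5.6]
opening: 6.2
finger_force: 89.0
```

Call:
{"op": "play_rows", "data": {"commands": [{"travel": [0, 0, 0.002], "turn": [0.005, 0.005, 0], "grip": 0}, {"travel": [0, 0, 0.004], "turn": [0.01, 0.01, 0], "grip": 0}, {"travel": [0, 0, 0.006], "turn": [0.015, 0.015, 0], "grip": 0}, {"travel": [0, 0, 0.008], "turn": [0.02, 0.02, 0], "grip": 0}, {"travel": [0, 0, 0.01], "turn": [0.025, 0.025, 0], "grip": 0}, {"travel": [0, 0, 0.012], "turn": [0.03, 0.03, 0], "grip": 0}, {"travel": [0, 0, 0.014], "turn": [0.035, 0.035, 0], "grip": 0}, {"travel": [0, 0, 0.016], "turn": [0.04, 0.04, 0], "grip": 0}, {"travel": [0, 0, 0.018], "turn": [0.045, 0.045, 0], "grip": 0}, {"travel": [0, 0, 0.02], "turn": [0.05, 0.05, 0], "grip": 0}, {"travel": [0, 0, 0.022], "turn": [0.055, 0.055, 0], "grip": 0}, {"travel": [0, 0, 0.024], "turn": [0.06, 0.06, 0], "grip": 0}, {"travel": [0, 0, 0.024], "turn": [0.06, 0.06, 0], "grip": 0}, {"travel": [0, 0, 0.024], "turn": [0.06, 0.06, 0], "grip": 0}, {"travel": [0, 0, 0.024], "turn": [0.06, 0.06, 0], "grip": 0}]}}

```text
time_s: 3.72
position: [416.8, 353.8, 147.4]
eef_rot: [0.905, -2.965, -0.116]
contact_force: [-2.3, 3.1, 0.1]
opening: 5.9
finger_force: 88.6
```

```bash
python3 look.py 3 215 60 120 150 100 145 120 150
```

```text
time_s 3.817
position [416.796 353.799 147.319]
eef_rot [ 0.905 -2.965 -0.116]
contact_force [-2.619  3.859  0.184]
moment [0.596 0.33  0.409]
finger_force 88.577
opening 6.079
joint_pos [-0.742  0.303  0.015  1.874 -0.108  0.972  1.496]
```

View pics/c3.png

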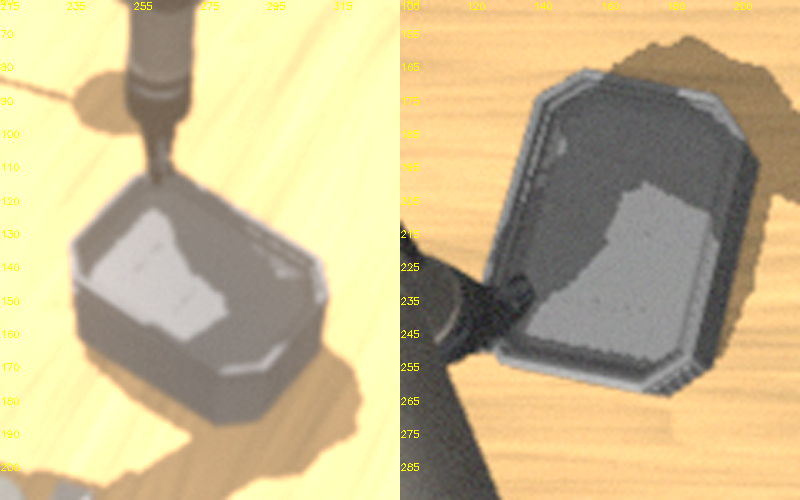

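The lifted corner rose in the scene view from about y=115 to y=111, while the opposite corner at about (290,170) stayed put, so the peel works. Now I lift while keeping the tilt.

Call:
{"op": "play_rows", "data": {"commands": [{"travel": [0, 0, 0.003], "turn": [0.007, 0.007, 0], "grip": 0}, {"travel": [0, 0, 0.006], "turn": [0.014, 0.014, 0], "grip": 0}, {"travel": [0, 0, 0.008], "turn": [0.014, 0.014, 0], "grip": 0}, {"travel": [0, 0, 0.01], "turn": [0.014, 0.014, 0], "grip": 0}, {"travel": [0, 0, 0.012], "turn": [0.014, 0.014, 0], "grip": 0}, {"travel": [0, 0, 0.014], "turn": [0.014, 0.014, 0], "grip": 0}, {"travel": [0, 0, 0.016], "turn": [0.014, 0.014, 0], "grip": 0}, {"travel": [0, 0, 0.016], "turn": [0.014, 0.014, 0], "grip": 0}], "newtons": 110}}

```text
time_s: 4.48
position: [417.4, 353.8, 163.8]
eef_rot: [0.901, -2.956, -0.143]
contact_force: [0.5, 1.8, -1.3]
opening: 5.2
finger_force: 110.6
```

```bash
python3 look.py 4 215 60 120 150 100 145 120 150
```

```text
time_s 4.583
position [417.128 353.713 163.414]
eef_rot [ 0.901 -2.955 -0.143]
contact_force [ 0.432  2.3   -1.421]
moment [0.547 0.021 0.365]
finger_force 110.591
opening 5.656
joint_pos [-0.728  0.287  0.013  1.856 -0.128  1.008  1.516]
```

View pics/c4.png

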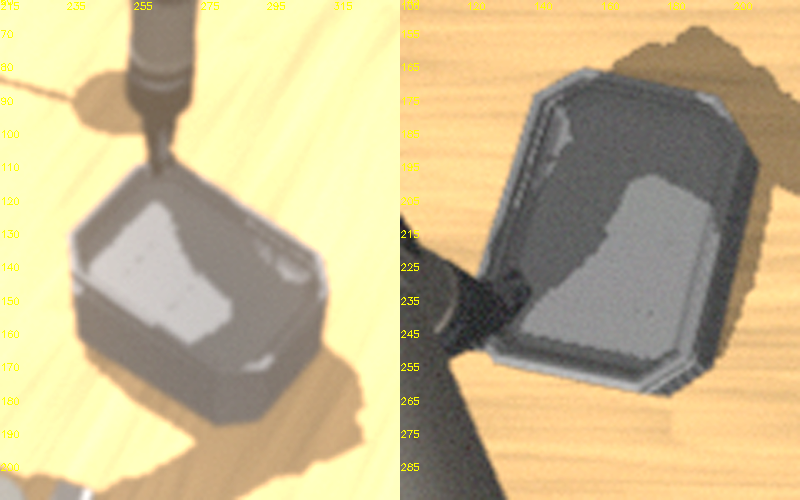

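The near-left corner of the top tray now shows a gap above the stack (about (238,145)), and the far corner is still near its seat. I continue lifting.

Call:
{"op": "play_rows", "data": {"commands": [{"travel": [0, 0, 0.003], "turn": [0, 0, 0], "grip": 0}, {"travel": [0, 0, 0.006], "turn": [0, 0, 0], "grip": 0}, {"travel": [0, 0, 0.009], "turn": [0, 0, 0], "grip": 0}, {"travel": [0, 0, 0.012], "turn": [0, 0, 0], "grip": 0}, {"travel": [0, 0, 0.015], "turn": [0, 0, 0], "grip": 0}, {"travel": [0, 0, 0.018], "turn": [0, 0, 0], "grip": 0}, {"travel": [0, 0, 0.021], "turn": [0, 0, 0], "grip": 0}, {"travel": [0, 0, 0.024], "turn": [0, 0, 0], "grip": 0}, {"travel": [0, 0, 0.027], "turn": [0, 0, 0], "grip": 0}, {"travel": [0, 0, 0.03], "turn": [0, 0, 0], "grip": 0}, {"travel": [0, 0, 0.03], "turn": [0, 0, 0], "grip": 0}], "newtons": 120}}

```text
time_s: 5.5
position: [417.1, 354.2, 194.1]
eef_rot: [0.902, -2.956, -0.144]
contact_force: [0.3, 0.5, -1.8]
opening: 5.4
finger_force: 120.2
```

```bash
python3 look.py 5 215 60 120 150 100 145 120 150
```

```text
time_s 5.6
position [416.741 353.952 193.449]
eef_rot [ 0.902 -2.955 -0.143]
contact_force [ 0.078  0.607 -1.636]
moment [0.041 0.065 0.019]
finger_force 120.194
opening 4.748
joint_pos [-0.73   0.257  0.015  1.824 -0.123  1.071  1.507]
```

View pics/c5.png

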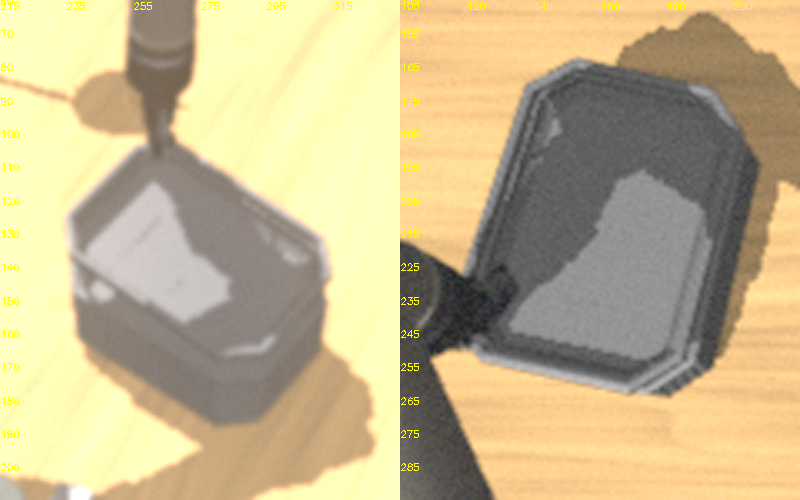

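The moment dropped and the load is about 1.7 N (roughly the tray's weight), so the tray is free. I raise it and level it.

Call:
{"op": "play_rows", "data": {"commands": [{"travel": [0, 0, 0.005], "turn": [0, 0, 0], "grip": 0}, {"travel": [0, 0, 0.01], "turn": [0, 0, 0], "grip": 0}, {"travel": [0, 0, 0.018], "turn": [-0.005, -0.005, 0], "grip": 0}, {"travel": [0, 0, 0.026], "turn": [-0.015, -0.015, 0], "grip": 0}, {"travel": [0, 0, 0.034], "turn": [-0.025, -0.025, 0], "grip": 0}, {"travel": [0, 0, 0.042], "turn": [-0.035, -0.035, 0], "grip": 0}, {"travel": [0, 0, 0.05], "turn": [-0.045, -0.045, 0], "grip": 0}, {"travel": [0, 0, 0.056], "turn": [-0.055, -0.055, 0], "grip": 0}, {"travel": [0, 0, 0.06], "turn": [-0.065, -0.065, 0], "grip": 0}, {"travel": [0, 0, 0.06], "turn": [-0.074, -0.074, 0], "grip": 0}, {"travel": [0, 0, 0.06], "turn": [-0.074, -0.074, 0], "grip": 0}, {"travel": [0, 0, 0.06], "turn": [-0.074, -0.074, 0], "grip": 0}]}}

```text
time_s: 6.6
position: [416.2, 353.9, 252.9]
eef_rot: [0.918, -3.004, 0.001]
contact_force: [0.8, 0.6, -1.9]
opening: 5.1
finger_force: 120.2
```

```bash
python3 look.py 6 205 50 140 175 85 130 140 175
```

```text
time_s 6.7
position [416.574 353.486 252.756]
eef_rot [ 9.160e-01 -3.004e+00  1.000e-03]
contact_force [ 0.494 -0.398 -2.94 ]
moment [ 0.131  0.181 -0.006]
finger_force 120.195
opening 5.292
joint_pos [-0.796  0.198  0.016  1.757 -0.003  1.188  1.384]
```

View pics/c6.png

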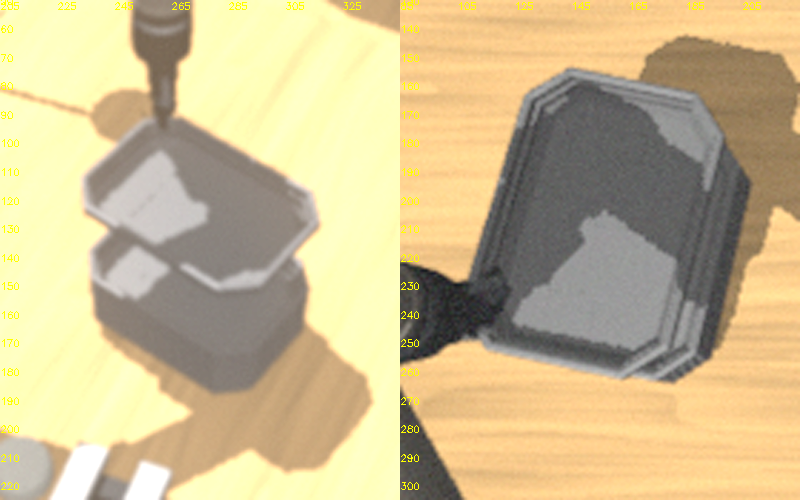

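The tray is free and hangs above the stack, which stands where it was. Scene vertices read about (312,127), (297,149), (281,151) and (235,115); top vertices about (129,162), (145,154), (189,163) and (164,262).

```bash
python3 -c "
from h import *
t=dict(np.load('top6.npz'));s=dict(np.load('scene6.npz'))
k=400/140
L=[((302,182),(525,92),140,64),((318,220),(572,70),140,64),((262,283),(697,95),0,0),((218,290),(722,130),0,0),((85,180),(625,378),0,0),((90,208),(668,345),0,0)]
X=[(104,100),(140,64),(140,-64),(104,-100),(-140,-64),(-104,-100)]
P=[]
for a,b,_,_ in L:
    p,e=tri(s,(205+a[0]/k,50+a[1]/k),t,(85+(b[0]-400)/k,130+b[1]/k));P.append(p);print(p.round(),round(e,1))
P.append([414,358,265.]);X.append((-119-3,79+3))
P=np.array(P);X=np.c_[np.array(X,float),np.zeros(7)]
from scipy.spatial.transform import Rotation as R
cx,cp=X.mean(0),P.mean(0);r,_=R.align_vectors(P-cp,X-cx)
M=r.as_matrix();o=cp-M@cx;print('rim centre',o.round(1),'z axis',M[:,2].round(3),'yaw',np.degrees(np.arctan2(M[1,0],M[0,0])))
print((P-(X@M.T+o)).round(1))
"
```

```text
[632. 319. 285.] 4.0
[665. 288. 260.] 4.2
[643. 166. 259.] 8.0
[605. 137. 261.] 1.5
[374. 218. 255.] 9.1
[404. 180. 256.] 7.2
rim centre [519.  252.9 263.7] z axis [-0.034 -0.075  0.997] yaw -11.158491005557504
[[ -8.3 -11.6  11.2]
 [ -3.2  -0.3 -11.1]
 [ -0.7   3.2  -2. ]
 [  2.8   1.7   2.9]
 [  4.6   1.   -0.7]
 [  5.8   4.7   2.7]
 [ -1.    1.3  -3. ]]
```

Leaving out one bad vertex, the rim corners sit at 255–265 mm, so the tray is level, and its centre is at about (517,256). First carry leg, with the yaw turn.

Call:
{"op": "play_rows", "data": {"commands": [{"travel": [0.002, -0.005, 0.002], "turn": [0, 0, -0.012], "grip": 0}, {"travel": [0.005, -0.015, 0.004], "turn": [0, 0, -0.036], "grip": 0}, {"travel": [0.01, -0.029, 0.005], "turn": [0, 0, -0.072], "grip": 0}, {"travel": [0.016, -0.045, 0.005], "turn": [0, 0, -0.11], "grip": 0}, {"travel": [0.022, -0.061, 0.005], "turn": [0, 0, -0.15], "grip": 0}, {"travel": [0.028, -0.077, 0.005], "turn": [0, 0, -0.19], "grip": 0}, {"travel": [0.034, -0.093, 0.005], "turn": [0, 0, -0.23], "grip": 0}, {"travel": [0.04, -0.109, 0.005], "turn": [0, 0, -0.27], "grip": 0}, {"travel": [0.046, -0.125, 0.005], "turn": [0, 0, -0.31], "grip": 0}, {"travel": [0.052, -0.141, 0.005], "turn": [0, 0, -0.35], "grip": 0}, {"travel": [0.058, -0.157, 0.005], "turn": [0, 0, -0.39], "grip": 0}, {"travel": [0.064, -0.173, 0.005], "turn": [0, 0, -0.43], "grip": 0}, {"travel": [0.07, -0.189, 0.005], "turn": [0, 0, -0.47], "grip": 0}, {"travel": [0.076, -0.205, 0.005], "turn": [0, 0, -0.51], "grip": 0}, {"travel": [0.082, -0.221, 0.004], "turn": [0, 0, -0.55], "grip": 0}, {"travel": [0.088, -0.237, 0.002], "turn": [0, 0, -0.59], "grip": 0}, {"travel": [0.093, -0.252, 0], "turn": [0, 0, -0.63], "grip": 0}, {"travel": [0.097, -0.265, 0], "turn": [0, 0, -0.665], "grip": 0}, {"travel": [0.099, -0.274, 0], "turn": [0, 0, -0.69], "grip": 0}, {"travel": [0.1, -0.28, 0], "turn": [0, 0, -0.7], "grip": 0}]}}

```text
time_s: 8.37
position: [517.0, 72.3, 253.3]
eef_rot: [-0.174, -3.137, 0.0]
contact_force: [-0.2, 0.6, -0.7]
opening: 5.0
finger_force: 120.2
```

Call:
{"op": "play_rows", "data": {"commands": [{"travel": [0, 0, -0.005], "turn": [0, 0, 0], "grip": 0}, {"travel": [0, 0, -0.014], "turn": [0, 0, 0], "grip": 0}, {"travel": [0, 0, -0.026], "turn": [0, 0, 0], "grip": 0}, {"travel": [0, 0, -0.038], "turn": [0, 0, 0], "grip": 0}, {"travel": [0, 0, -0.05], "turn": [0, 0, 0], "grip": 0}, {"travel": [0, 0, -0.062], "turn": [0, 0, 0], "grip": 0}, {"travel": [0, 0, -0.074], "turn": [0, 0, 0], "grip": 0}, {"travel": [0, 0, -0.084], "turn": [0, 0, 0], "grip": 0}, {"travel": [0, 0, -0.091], "turn": [0, 0, 0], "grip": 0}, {"travel": [0, 0, -0.095], "turn": [0, 0, 0], "grip": 0}, {"travel": [0, 0, -0.095], "turn": [0, 0, 0], "grip": 0}, {"travel": [0, 0, -0.095], "turn": [0, 0, 0], "grip": 0}]}}

```text
time_s: 9.37
position: [516.9, 74.1, 158.5]
eef_rot: [0.169, 3.137, 0.0]
contact_force: [0.2, 0.3, -1.8]
opening: 5.2
finger_force: 120.2
```

```bash
python3 look.py 7 150 130 140 175 180 100 140 175
python3 -c "
from h import *
for n in('top7','scene7'):
    c=dict(np.load(n+'.npz'))
    print([proj(c,p).round(1).tolist() for p in [(588,-273,200),(593,-348,241),(531,-66,165)]])"
```

```text
time_s 9.467
position [517.267  74.025 158.972]
eef_rot [1.690e-01 3.136e+00 1.000e-03]
contact_force [ 0.21  -0.232 -1.704]
moment [0.253 0.011 0.007]
finger_force 120.174
opening 5.152
joint_pos [-0.471  0.25   0.288  1.93  -0.086  0.972  1.321]
[[342.6, 188.6], [373.1, 183.9], [270.4, 209.1]]
[[217.0, 257.3], [203.8, 274.2], [234.5, 203.4]]
```

View pics/c7.png

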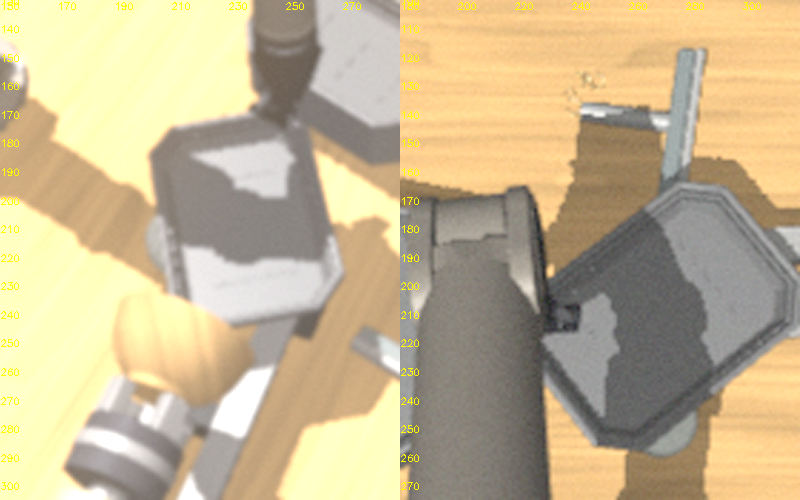

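Both views show the octagon clearly ahead of the bowl, with the tin and tool rest undisturbed. I check its tilt and centre from the vertices.

```bash
python3 -c "
from h import *
from scipy.spatial.transform import Rotation as R
t=dict(np.load('top7.npz'));s=dict(np.load('scene7.npz'))
k=400/140
L=[((343,270),(680,185)),((322,308),(722,187)),((225,325),(797,275)),((178,300),(795,315)),((150,155),(645,440)),((172,128),(600,443))]
X=np.array([(104,100,0),(140,64,0),(140,-64,0),(104,-100,0),(-104,-100,0),(-140,-64,0)],float)
P=[]
for a,b in L:
    p,e=tri(s,(150+a[0]/k,130+a[1]/k),t,(180+(b[0]-400)/k,100+b[1]/k));P.append(p);print(p.round(),round(e,1),plane(t,(180+(b[0]-400)/k,100+b[1]/k),165).round())
P=np.array(P)
cx,cp=X.mean(0),P.mean(0);r,_=R.align_vectors(P-cp,X-cx)
M=r.as_matrix();o=cp-M@cx;print('rim centre',o.round(1),'z axis',M[:,2].round(3),'yaw',np.degrees(np.arctan2(M[1,0],M[0,0])))
print((P-(X@M.T+o)).round(1))
"
```

```text
[671. -86. 165.] 7.2 [668. -88. 165.]
[ 671. -133.  155.] 2.5 [ 667. -133.  165.]
[ 579. -207.  157.] 15.3 [ 572. -210.  165.]
[ 528. -206.  174.] 0.3 [ 530. -207.  165.]
[399. -54. 175.] 1.4 [400. -53. 165.]
[398.  -7. 169.] 4.5 [396.  -8. 165.]
rim centre [535.4 -66.6 166.1] z axis [0.049 0.001 0.999] yaw -49.53179811304609
[[-8.  -5.2  6.1]
 [-4.2 -1.7 -4.5]
 [ 1.8  7.9 -7.3]
 [ 1.3  5.1  7.6]
 [ 7.2 -1.1  1.4]
 [ 2.  -5.  -3.4]]
```

Tilt is under 3°, centre (535,-67), rim at 166 mm. Moving in under the bowl.

Call:
{"op": "play_rows", "data": {"commands": [{"travel": [0.001, -0.004, 0], "turn": [0, 0, 0], "grip": 0}, {"travel": [0.003, -0.012, 0], "turn": [0, 0, 0], "grip": 0}, {"travel": [0.006, -0.024, 0], "turn": [0, 0, 0], "grip": 0}, {"travel": [0.01, -0.038, 0], "turn": [0, 0, 0], "grip": 0}, {"travel": [0.014, -0.053, 0], "turn": [0, 0, 0], "grip": 0}, {"travel": [0.018, -0.068, 0], "turn": [0, 0, 0], "grip": 0}, {"travel": [0.022, -0.083, 0], "turn": [0, 0, 0], "grip": 0}, {"travel": [0.026, -0.098, 0], "turn": [0, 0, 0], "grip": 0}, {"travel": [0.03, -0.113, 0], "turn": [0, 0, 0], "grip": 0}, {"travel": [0.034, -0.128, 0], "turn": [0, 0, 0], "grip": 0}, {"travel": [0.038, -0.143, 0], "turn": [0, 0, 0], "grip": 0}, {"travel": [0.042, -0.158, 0], "turn": [0, 0, 0], "grip": 0}, {"travel": [0.046, -0.173, 0], "turn": [0, 0, 0], "grip": 0}, {"travel": [0.049, -0.187, 0], "turn": [0, 0, 0], "grip": 0}, {"travel": [0.052, -0.199, 0], "turn": [0, 0, 0], "grip": 0}, {"travel": [0.054, -0.208, 0], "turn": [0, 0, 0], "grip": 0}, {"travel": [0.055, -0.213, 0], "turn": [0, 0, 0], "grip": 0}, {"travel": [0.055, -0.215, 0], "turn": [0, 0, 0], "grip": 0}, {"travel": [0.055, -0.215, 0], "turn": [0, 0, 0], "grip": 0}, {"travel": [0.055, -0.215, 0], "turn": [0, 0, 0], "grip": 0}]}}

```text
time_s: 11.13
position: [571.6, -140.2, 158.2]
eef_rot: [-0.168, -3.137, -0.001]
contact_force: [0.4, 0.8, -2.0]
opening: 5.0
finger_force: 120.2
```

```bash
python3 look.py 8 130 160 140 175 280 100 140 175
```

```text
time_s 11.233
position [ 571.718 -140.018  158.261]
eef_rot [-1.670e-01 -3.137e+00 -1.000e-03]
contact_force [ 0.286  0.13  -2.154]
moment [ 0.264  0.063 -0.057]
finger_force 120.205
opening 4.918
joint_pos [-0.128  0.376  0.376  1.778 -0.16   1.018  1.773]
```

View pics/c8.png

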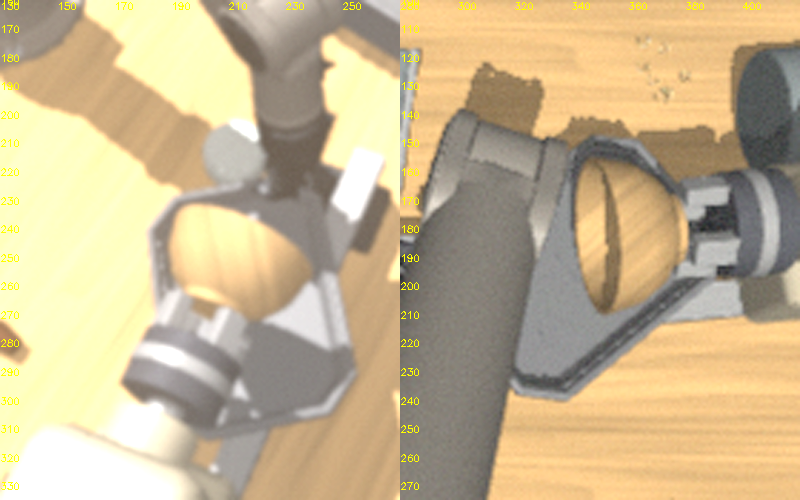

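The tray sits under the bowl: its rim surrounds the bowl in both views, the load is just the tray's weight with no sideways force, and all margins are wide. Handing in.

```bash
python3 -c "
from plant import manip
print(manip.hand_in()); print(manip.state()['time_s'])"
```

```text
the job is handed in; nothing more can be done
None
the job is handed in; nothing more can be done
```

The top tray was peeled off by one corner first, and I handed in with it held close to level, about 35 mm below the bowl's rim. Nothing I saw was touched or moved, but hand-in gave no verdict, so I can't confirm it passed.

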